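# Go / no-go check of the torsion tester's grip bore

## Task

Check the bore of the torsion tester's grip with the double-ended plug gauge: slide the long, thinner go end fully home, draw it out, then press the short, thicker no-go end squarely and gently (a firm fingertip push, not a shove) on the mouth of the bore for a moment to confirm that it is refused. The cheeks beside the mouth leave no room for the fingers, so put the gauge down in between and take it again by the other end of its grip. Finish with the gauge laid, not dropped, on the grey mat and let go; leave the ring and the test piece on the mat where they lie.

Things in the scene. Friction and masses are not known exactly. Their poses are not given: they have to be found in the camera images.
- gauge: double-ended plug gauge, 129 mm long, 0.22 kg, lying on the mat at any yaw. Square aluminium grip 30 x 30 mm with bevelled edges, 75 mm long; its origin is on the gauge's axis at the middle of the grip (15 mm above what it lies on). Its +x axis runs along the gauge to the longer, thinner go end; the short, thick no-go end is at -x
- go_tip (a point): centre of the go end's tip face, 77.5 mm from the gauge's origin along +x. The go end is a steel cylinder 24 mm in diameter, 40 mm long from the grip's end face, its nose tapered to 18 mm over the last 4 mm
- nogo_tip (a point): centre of the no-go end's tip face, 51.5 mm from the gauge's origin along -x. The no-go end is a plain steel cylinder 29 mm in diameter, 14 mm long from the grip's end face
- tester: bench torsion tester, fixed: bed 560 x 260 x 95 mm, orange head, white cabinet with handwheel. Origin on the table below the bore mouth, +x horizontal, into the machine. Its grip is a steel block 90 x 90 mm, its top 185 mm above the table, its front face at local x = 0, the bore in it. The orange head, 230 mm high, starts 60 mm behind that face; the bed starts 45 mm in front of it
- bore (a point): centre of the bore mouth on the block's front face, 140 mm above the table; axes as the tester's: +x runs horizontally into the bore. Round bore 26 mm in diameter, 60 mm deep, rigid: the go end enters until the grip's end face meets the block (40 mm deep); the no-go end cannot enter
- cheeks (a point): point on the bore axis 45 mm in front of the face, midway between the outer ends of two steel cheeks beside the mouth. They reach from the face to here, 46 mm apart, 12 mm thick, from 28 mm below to 28 mm above the axis, open above. The gauge's 30 mm grip passes between them; fingers beside it do not
- mat: grey mat, fixed, 260 (its x) x 280 (its y) x 3 mm, the origin at the centre of its underside on the table; a steel ring lies near one corner and a steel specimen 100 mm long along its +x edge; its middle is free for the gauge
- ring: steel setting ring, 42 mm diameter, 14 mm high, origin at its underside: a bystander
- specimen: steel test piece with square heads, 100 mm long, 18 mm high, origin at its underside: a bystander
Things that resemble listed ones, but are neither listed nor needed, are in the scene too. What is shaped like the gauge but green is not meant.

How it is judged:
On the way, in this order (a step that is already met when the one before it is completed fails the run):
1. the go end is fully home in the bore: its tip 36 mm or more deep (grip's end face within 4 mm of the block) (x of go_tip in the frame of bore above 0.036 m and angle between the x axis of gauge and the x axis of bore, either way round below 0.08 rad and y of go_tip in the frame of bore between -0.004 and 0.004 m and z of go_tip in the frame of bore between -0.004 and 0.004 m), for 0.2 s.
2. the no-go end is pressed squarely on the mouth (centred within 4 mm each way, within 0.08 rad) with 3 to 35 N for 0.3 s and does not enter (x of nogo_tip in the frame of bore between -0.003 and 0.003 m and y of nogo_tip in the frame of bore between -0.004 and 0.004 m and z of nogo_tip in the frame of bore between -0.004 and 0.004 m and contact force between gauge and tester between 3 and 35 N and angle between the x axis of gauge and the x axis of bore, either way round below 0.08 rad), for 0.3 s.
At the end, for the whole second after the job is handed in: the gauge lies flat and still on the mat (its middle over the mat, at least 20 mm in from the edges), released, and the ring and test piece have stayed within 25 mm of where they were (x of gauge in the frame of mat between -0.11 and 0.11 m and y of gauge in the frame of mat between -0.12 and 0.12 m and z of gauge in the frame of mat between 0.013 and 0.023 m and angle between gauge's own x axis and vertical between 1.4708 and 1.6708 rad and linear speed of gauge below 0.02 m/s); the robot touches nothing.
It fails at once if the gauge is rammed into the tester with more than 60 N (contact force between gauge and tester above 60 N).
It fails at once if the gauge is dropped: it moves faster than 0.7 m/s while no finger touches it (contact force between the fingers and gauge below 0.05 N and linear speed of gauge above 0.7 m/s).
It fails at once if the ring or the test piece is moved by more than 25 mm (distance of any of ring, specimen from where it was at the start of the episode above 0.025 m).
It also fails if it takes over 72 s, if anything falls off the work surface, if the arm or the gripper's body presses on something with over 40 N, if the wrist force passes 120 N, or if a joint passes its speed limit or range.

## Robot

A 7-joint arm with a two-finger parallel gripper is mounted at the origin on the work surface. World frame = base frame: x ahead of the robot, y to its left, z up, the work surface at z = 0. Lengths are in m, angles in rad, forces in N, time in s.
With the tool pointing down it reaches from about 0.4 to 0.875 m from the base axis. Payload 19.3 kg.
Tool frame: the origin (TCP) lies on the centre line of the jaws, within the pads' length; the fingertips stand 14 mm ahead of it and the grasp point (between the pads) lies 5 mm behind it (bot.tip_extent is the distance from the TCP to the fingertips, in m); z points along the fingers, y is the line along which they close (so a half turn about z gives the same grasp; the last joint's range is limited). The gripper opens to 85 mm and grips with 20 to 120 N. Pads are 22 mm wide; open, the fingers measure 114 mm over their backs; the gripper's body (76 mm by 85 mm) begins 54 mm behind the grasp point. The pads swing forward as they close: fully open they stand 13 mm farther back than shut.
Start: joints at [-1.39, 0.521, -0.036, 1.599, 0.021, 1.021, -0.113], TCP at [0.155, 0.605, 0.245] pointing down, gripper open.
Joint ranges: [-2.91, 2.91], [-0.3, 2.13], [-1.5, 1.42], [0.17, 2.43], [-1.26, 4.41], [0.16, 1.93], [-2.52, 2.52]. Speed limits (rad/s): [1.89, 1.89, 2.39, 2.39, 3.01, 3.01, 3.01].

## Interface

Orientations are given as [roll, pitch, yaw] about the fixed x, y, z axes, in that order (R = Rz(yaw) Ry(pitch) Rx(roll)).
In Python, from workcell import monitor, grab_frame, camera_model, bot gives the robot as it stands.
- The arm moves only by the tool move_arm, never from a script. Its argument "moves" is a list of rows, each a list of 4 numbers: the shift along the world's x, y, z in mm, then the turn about the world's z in rad. A call has 1 to 12 rows; each row is the pose to reach, as a shift and turn from the pose commanded when the call began; what a row does not reach only later rows make up. A row lasts 1/8 s, in which the tool goes at most 62.5 mm and 10.7 degrees, less where a joint would pass 70% of its speed; a pose out of reach is approached as far as the arm can. A call with a gripper value outside its range is refused whole. "gripper" is the opening, from 0 (shut) to 1 (fully open), set as the call begins (left out, the last holds). The fingers move at their own pace and stop on an object; "newtons" is the grip in N (left out, the last holds). Time passes only in rows, so rows that repeat a pose let the fingers close. It gives the time, the measured TCP pose, the force, the opening and the grip force at its end, in the units of the state.
- monitor.observe(): the state, without advancing time (a new reading comes with each control period).
- grab_frame(name): name is "scene" or "top" or "wrist"; returns the picture (420x560x3 uint8, blue, green, red); there is no depth.
- camera_model(name): a dict with "vfov" (degrees; the focal length in pixels is half the picture's height over the tangent of half this angle, whatever the lens; pixels are square), "cx", "cy" (the principal point, pixels), "R" (3x3) and "t" (3): a world point X has camera coordinates R X + t; the wrist camera has in their place "T_tool_cam" (4x4, takes a point from camera to tool coordinates, whose origin is the TCP and whose axes are the flange's). Camera axes: x right, y down, z forward; pixel columns grow to the right and rows downward; lengths in m; the calibration is good to about 2 mm. The wrist camera is an equidistant fisheye: a pixel r from the principal point sees the ray r / f radians off the axis. A picture is of the moment at which its call begins: read the wrist's pose just before it. camera_model takes no time and is no camera call.
- bot.job_done(): hands the job in; it is judged then, once.
The state is a dict: "clock": time; "qpos": joint angles; "qd": joint speeds; "joint_efforts": joint torques, N m; "position": TCP position; "tool_rot": TCP orientation; "force": force on the tool from outside, world axes, zero at the start; "moment": the same for the moment, N m; "grip_width": finger opening in m; "finger_force": force on a finger pad.
Only numpy, scipy, OpenCV 4.12 (cv2) and the standard library are available. Lean on these libraries where they do the work, as an engineer would, in place of code of your own. Each camera call takes 0.05 s, during which the arm holds its last target. There are 200 camera calls.

## Working session

There is one attempt and no reset: what is moved stays moved. The work goes in short steps, Python scripts to look and compute and a tool call to move; the robot and the scene stay as the last step left them, time stands still between calls to the robot, and variables do not carry over. Pictures are saved under pics/ and viewed, at most 11 in all, crops included, and the job is handed in when it is done.

Besides the shell and the picture viewer there is one more tool, called after "Emit:" by a JSON object that holds its "op" and its "data", one argument or row to a line. move_arm: Moves the arm, as the interface text tells. Its arguments: {"type":"object","properties":{"moves":{"type":"array","items":{"type":"array","items":{"type":"number"}}},"gripper":{"type":"number"},"newtons":{"type":"number"}},"required":["moves"]}

```bash
mkdir -p pics; python3 - <<'E'
from workcell import *
import cv2
s=monitor.observe();print(s['clock'],s['position'],s['tool_rot'],s['grip_width'])
a=grab_frame("scene");b=grab_frame("top")
for n,i in(("scene",a),("top",b)):
    cv2.imwrite(f"pics/{n}0.png",i);print(n,camera_model(n))
print(camera_model("wrist"))
E
```

```text
0.0 [0.15508303 0.60512295 0.24472347] [-3.14044205e+00  7.72557648e-05  2.89075779e+00] 0.08544302103700191
scene {'vfov': 42.55874262533324, 'cx': 272.74645125739704, 'cy': 205.79630369134645, 'R': array([[-0.7620706 ,  0.64749   , -0.00225833],
       [ 0.43091404,  0.50455968, -0.7481528 ],
       [-0.48328199, -0.57111841, -0.66352263]]), 't': array([ 0.33094933, -0.17474594,  1.3242553 ])}
top {'vfov': 50.82366721039504, 'cx': 278.66046922528324, 'cy': 209.07510454704828, 'R': array([[-2.02005010e-03, -9.99881259e-01,  1.52769977e-02],
       [-9.90932100e-01, -5.09456582e-05, -1.34363579e-01],
       [ 1.34348403e-01, -1.54098885e-02, -9.90814333e-01]]), 't': array([0.0472748 , 0.52003817, 0.97527348])}
{'vfov': 65.70646984690485, 'cx': 272.6396901625459, 'cy': 207.18370986982168, 'T_tool_cam': array([[-1.30272883e-04, -9.65710604e-01, -2.59620900e-01,
         6.49651795e-02],
       [ 9.99999893e-01, -1.07430216e-05, -4.61820366e-04,
        -4.89642976e-04],
       [ 4.43195712e-04, -2.59620933e-01,  9.65710503e-01,
        -1.28315587e-01],
       [ 0.00000000e+00,  0.00000000e+00,  0.00000000e+00,
         1.00000000e+00]])}
```

View pics/top0.png

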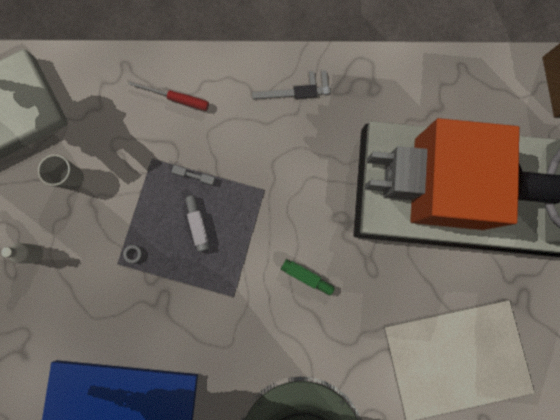

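View pics/scene0.png

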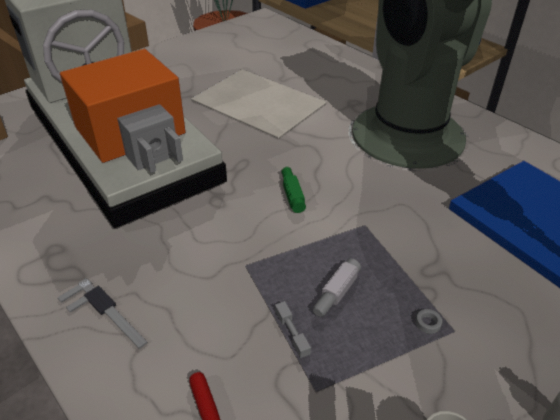

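Top view candidates: the white/aluminium gauge on the mat at (197,224), the green lookalike at (307,276), the specimen at (193,174), the red screwdriver at (188,100) and the caliper at (295,92). I choose the one on the mat, whose thin end seems to be at (189,203). The tester is at right, with its mouth facing left (+y) and cheeks at (380,157) and (380,185).

```bash
cat > h.py <<'E'
from workcell import *
import numpy as np, cv2
from scipy.spatial.transform import Rotation as Ro
def ray(n,uv,st=None):
    c=camera_model(n);f=210/np.tan(np.radians(c['vfov'])/2)
    d=np.array([(uv[0]-c['cx'])/f,(uv[1]-c['cy'])/f])
    if n!='wrist':
        R=c['R'];return -R.T@c['t'],R.T@np.array([d[0],d[1],1])
    r=np.hypot(*d);v=np.array([*(d*np.sin(r)/max(r,1e-9)),np.cos(r)])
    T=c['T_tool_cam'];Rt=Ro.from_euler('xyz',st['tool_rot']).as_matrix()
    return Rt@T[:3,3]+st['position'],Rt@T[:3,:3]@v
def onz(n,uv,z,st=None):
    o,d=ray(n,uv,st);return o+d*(z-o[2])/d[2]
E
python3 - <<'E'
from h import *
i=cv2.imread('pics/top0.png')
for uv in[(189,200),(204,249),(197,224)]:print(uv,onz('top',uv,.018 if uv[0]!=197 else .033))
for uv in[(157,160),(264,188),(235,296),(120,264)]:print('mat',onz('top',uv,.003))
for uv in[(372,152),(372,160),(372,179),(372,188),(396,150),(391,194)]:print('chk',uv,onz('top',uv,.168 if uv[0]<390 else .185))
a=cv2.resize(i[150:290,110:270],None,fx=3.5,fy=3.5,interpolation=2);b=cv2.resize(i[110:250,350:440],None,fx=3.5,fy=3.5,interpolation=2)
p=cv2.convertScaleAbs(np.hstack([a,b]),alpha=1.6)
cv2.imwrite('pics/c1.png',p);print(p.shape)
E
```

```text
(189, 200) [0.54361194 0.2547078  0.018     ]
(204, 249) [0.43011355 0.21761793 0.018     ]
(197, 224) [0.48608997 0.23236169 0.033     ]
mat [0.6423988  0.33600367 0.003     ]
mat [0.57482407 0.08093711 0.003     ]
mat [0.32325804 0.1467895  0.003     ]
mat [0.39656349 0.41241003 0.003     ]
chk (372, 152) [ 0.61852612 -0.14022155  0.168     ]
chk (372, 160) [ 0.60194607 -0.13971598  0.168     ]
chk (372, 179) [ 0.56289876 -0.13852533  0.168     ]
chk (372, 188) [ 0.5445631  -0.13796623  0.168     ]
chk (396, 150) [ 0.61811798 -0.18420476  0.185     ]
chk (391, 194) [ 0.52951737 -0.17101739  0.185     ]
(490, 875, 3)
```

View pics/c1.png

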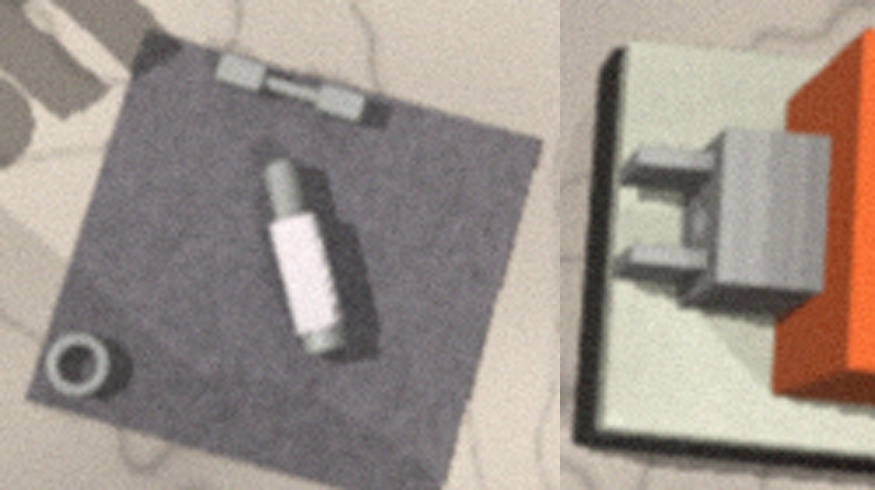

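The crop confirms the choice: silver gauge with its long thin go end at the upper left (top image about (190,199)) and the short thick no-go end at (203,248). Moving the wrist camera above it.

Emit:
{"op": "move_arm", "data": {
  "moves": [
    [50, -60, 0, 0.1],
    [100, -119, 0, 0.2],
    [150, -179, 0, 0.3],
    [200, -238, 0, 0.4],
    [250, -298, 0, 0.5],
    [300, -357, 0, 0.56],
    [315, -375, -30, 0.56],
    [315, -375, -70, 0.56],
    [315, -375, -100, 0.56],
    [315, -375, -100, 0.56],
    [315, -375, -100, 0.56],
    [315, -375, -100, 0.56]
  ],
  "gripper": 1
}}

```text
clock: 1.6
position: [0.4703, 0.2316, 0.1469]
tool_rot: [3.141, 0.002, -2.831]
force: [0.9, 0.3, 0.1]
grip_width: 0.0855
finger_force: 0.0
```

```bash
python3 - <<'E'
from h import *
import json
s=monitor.observe();i=grab_frame('wrist');cv2.imwrite('pics/w1.png',i)
json.dump({k:np.array(s[k]).tolist() for k in('position','tool_rot','qpos')},open('w1.json','w'))
print(s['clock'],s['position'],s['tool_rot'],s['qpos'],s['force'])
E
```

```text
1.6 [0.47032915 0.23159271 0.14686691] [ 3.14090092e+00  2.17385046e-03 -2.83113372e+00] [-0.53746433  0.49765464 -0.04410618  1.95378485  0.03297873  0.68854833
  1.27960863] [0.91464001 0.29085079 0.08064454]
```

View pics/w1.png

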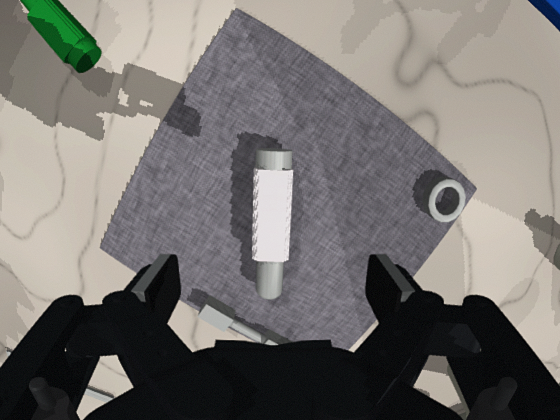

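The wrist view shows the gauge with the no-go end at (274,158), grip (272,215) and go end at (269,282). The ring is at (447,200) and the specimen at (240,325).

```bash
python3 - <<'E'
from h import *
import json
s=json.load(open('w1.json'));i=cv2.imread('pics/w1.png')
g=cv2.cvtColor(i,cv2.COLOR_BGR2GRAY);m=((g>205)*255).astype('uint8');m[:,:230]=0;m[:,310:]=0;m[:140]=0;m[300:]=0
m=cv2.morphologyEx(m,cv2.MORPH_OPEN,np.ones((5,5)))
c=max(cv2.findContours(m,0,1)[0],key=cv2.contourArea);r=cv2.minAreaRect(c);print(r)
b=cv2.boxPoints(r);P=np.array([onz('wrist',p,.033,s) for p in b]);print(P)
print('ctr',P.mean(0),[np.linalg.norm(P[k]-P[k-1]) for k in range(4)])
for uv in [(274,158),(269,282),(274,150),(269,299)]:print(uv,onz('wrist',uv,.018,s))
e=P[np.argsort(b[:,1])];a=(e[2]+e[3]-e[0]-e[1])[:2];print('yaw',np.arctan2(a[1],a[0]))
print(bot.tip_extent)
E
```

```text
((272.63189697265625, 215.46139526367188), (34.4859619140625, 90.81261444091797), 2.97373104095459)
[[0.51781054 0.22925801 0.033     ]
 [0.44581068 0.21119692 0.033     ]
 [0.4391888  0.2362703  0.033     ]
 [0.51075048 0.25649478 0.033     ]]
ctr [0.47839013 0.233305   0.033     ] [np.float64(0.028136912672045322), np.float64(0.07423060443730391), np.float64(0.025933056217718107), np.float64(0.07436466468231949)]
(274, 158) [0.43562188 0.22080331 0.018     ]
(269, 282) [0.54110437 0.25009575 0.018     ]
(274, 150) [0.42953949 0.2188484  0.018     ]
(269, 299) [0.55814458 0.25547245 0.018     ]
yaw 0.2606185656648786
0.014
```

Emit:
{"op": "move_arm", "data": {
  "moves": [
    [-16, -3, -40, -0.04],
    [-16, -3, -80, -0.04],
    [-16, -3, -110, -0.04],
    [-16, -3, -123, -0.04],
    [-16, -3, -123, -0.04],
    [-16, -3, -123, -0.04],
    [-16, -3, -123, -0.04]
  ]
}}

```text
clock: 2.52
position: [0.4547, 0.2277, 0.0233]
tool_rot: [3.141, 0.002, -2.873]
force: [-1.1, 0.5, -0.4]
grip_width: 0.0853
finger_force: 0.0
```

Emit:
{"op": "move_arm", "data": {
  "moves": [
    [0, 0, 0, 0],
    [0, 0, 0, 0],
    [0, 0, 0, 0],
    [0, 0, 0, 0],
    [0, 0, 0, 0],
    [0, 0, 0, 0],
    [0, 0, 0, 0],
    [0, 0, 0, 0]
  ],
  "gripper": 0,
  "newtons": 60
}}

```text
clock: 3.52
position: [0.4542, 0.2274, 0.0226]
tool_rot: [-3.141, 0.0, -2.873]
force: [-2.0, -0.7, 8.9]
grip_width: 0.0285
finger_force: 59.4
```

Emit:
{"op": "move_arm", "data": {
  "moves": [
    [0, 0, 20, 0],
    [0, 0, 60, 0],
    [0, 0, 110, 0],
    [0, 0, 160, 0],
    [0, 0, 190, 0],
    [0, 0, 190, 0],
    [0, 0, 190, 0]
  ]
}}

```text
clock: 4.4
position: [0.4536, 0.2272, 0.2113]
tool_rot: [-3.141, -0.001, -2.872]
force: [-0.9, -0.5, -2.6]
grip_width: 0.029
finger_force: 59.9
```

Emit:
{"op": "move_arm", "data": {
  "moves": [
    [10, -30, 50, -0.18],
    [22, -80, 100, -0.36],
    [34, -125, 109, -0.54],
    [46, -170, 109, -0.72],
    [60, -215, 109, -0.9],
    [74, -260, 109, -1.08],
    [88, -305, 109, -1.26],
    [100, -350, 109, -1.44],
    [112, -395, 109, -1.62],
    [124, -440, 109, -1.8],
    [126, -447, 109, -1.84],
    [126, -447, 109, -1.84]
  ]
}}

```text
clock: 5.9
position: [0.5798, -0.2194, 0.3197]
tool_rot: [-3.139, -0.0, 1.571]
force: [-0.0, 0.2, -2.0]
grip_width: 0.0285
finger_force: 60.8
```

Emit:
{"op": "move_arm", "data": {
  "moves": [
    [0, 0, 0, 0],
    [0, 0, 0, 0],
    [0, 0, 0, 0]
  ]
}}

```text
clock: 6.28
position: [0.5802, -0.219, 0.3214]
tool_rot: [3.141, -0.0, 1.572]
force: [1.3, -1.1, -3.2]
grip_width: 0.0284
finger_force: 60.8
```

```bash
python3 - <<'E'
from h import *
import json
s=monitor.observe();i=grab_frame('wrist');cv2.imwrite('pics/w2.png',i)
json.dump({k:np.array(s[k]).tolist() for k in('position','tool_rot','qpos')},open('w2.json','w'))
print(s['clock'],s['position'],s['tool_rot'],s['qpos'],s['force'])
E
```

```text
6.275 [ 0.58018688 -0.21899434  0.32141575] [ 3.14135147e+00 -2.26744658e-04  1.57189108e+00] [-0.07069383  0.49015587  0.50969701  1.53897363 -0.25158619  1.17802991
  0.4865824 ] [ 1.31090421 -1.12153671 -3.20662534]
```

View pics/w2.png

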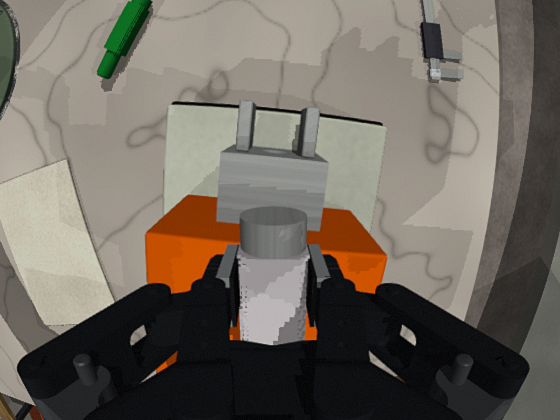

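The view from above the tester shows cheek tops at (248,125) and (309,130), the block's top face at (272,170) and the held gauge's no-go end at (273,235), with the gauge straight in the jaws. I'll zoom in to measure edges.

```bash
python3 - <<'E'
import cv2
i=cv2.imread('pics/w2.png')
cv2.imwrite('pics/c2.png',cv2.resize(i[92:232,190:350],None,fx=4.2,fy=4.2,interpolation=cv2.INTER_CUBIC))
E
```

```text
(no output)
```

View pics/c2.png

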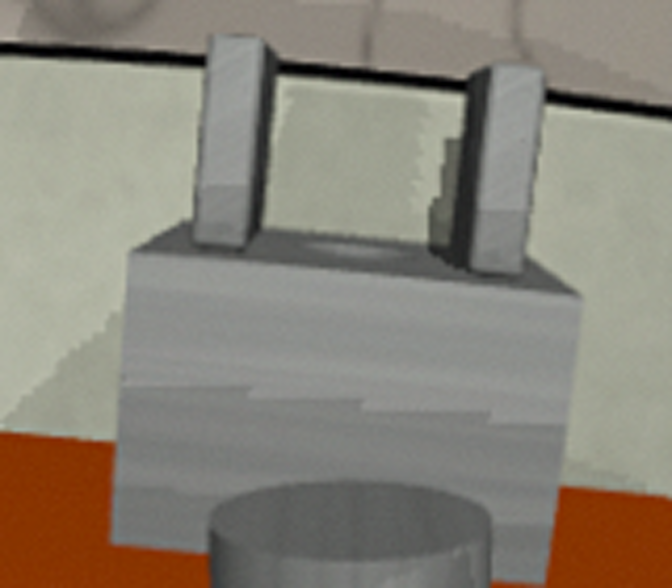

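```bash
python3 - <<'E'
from h import *
import json
s=json.load(open('w2.json'))
def W(p,z):return onz('wrist',(p[0]/4.2+190-.38,p[1]/4.2+92-.38),z,s)
Q=dict(Lo=[(212,36),(265,38)],Li=[(194,245),(245,247)],Ro=[(488,66),(545,68)],Ri=[(470,270),(522,273)])
M={}
for k,v in Q.items():
    a=[W(p,.168) for p in v];M[k]=sum(a)/2;print(k,a[0][:2],a[1][:2])
o=(M['Lo']+M['Ro'])/2;i=(M['Li']+M['Ri'])/2;print('outer',o,'inner',i,'yaw axis',np.arctan2(*(i-o)[[1,0]]), 'len',np.linalg.norm(i-o))
F=[W((130,252),.185),W((580,297),.185)];B=[W((112,543),.185),W((545,582),.185)]
d=F[1]-F[0];print('face',F,'mid',(F[0]+F[1])/2,'len',np.linalg.norm(d),'yaw',np.arctan2(d[1],d[0])-np.pi/2)
e=(sum(B)-sum(F))/2;print('side yaw',np.arctan2(e[1],e[0]))
za=s['position'][2]-.0046
for p in[(209,522),(491,525),(350,522)]:print('nogo',W(p,za)[:2]-np.array(s['position'])[:2])
E
```

```text
Lo [ 0.55271981 -0.13513119] [ 0.56354911 -0.13572691]
Li [ 0.54860327 -0.17843106] [ 0.55919855 -0.17895496]
Ro [ 0.60897751 -0.1412943 ] [ 0.620738   -0.14140488]
Ri [ 0.60573212 -0.18367565] [ 0.61661032 -0.18417053]
outer [ 0.58649611 -0.13838932  0.168     ] inner [ 0.58253607 -0.18130805  0.168     ] yaw axis -1.662804179209616 len 0.04310103567389768
face [array([ 0.53788611, -0.17814673,  0.185     ]), array([ 0.62608444, -0.18692136,  0.185     ])] mid [ 0.58198527 -0.18253404  0.185     ] len 0.0886337395770003 yaw -1.6699575744327548
side yaw -1.6607992432766703
nogo [-0.01377455  0.02530146]
nogo [0.01497627 0.02501112]
nogo [0.00059493 0.02532981]
```

Emit:
{"op": "move_arm", "data": {
  "moves": [
    [4, 50, 0, -0.05],
    [8, 100, 0, -0.093],
    [12, 150, 0, -0.093],
    [16.5, 200, -30, -0.093],
    [16.5, 200, -80, -0.093],
    [16.5, 200, -130, -0.093],
    [16.5, 200, -165, -0.093],
    [16.5, 200, -176, -0.093],
    [16.5, 200, -176, -0.093],
    [16.5, 200, -176, -0.093],
    [16.5, 200, -176, -0.093]
  ]
}}

```text
clock: 7.7
position: [0.5972, -0.0195, 0.1465]
tool_rot: [3.14, -0.0, 1.478]
force: [0.1, 0.3, -2.6]
grip_width: 0.0291
finger_force: 60.7
```

```bash
python3 - <<'E'
from h import *
s=monitor.observe();i=grab_frame('scene');j=grab_frame('top');cv2.imwrite('pics/s3.png',i);cv2.imwrite('pics/t3.png',j)
print(s['clock'],s['position'],s['tool_rot'],s['force'])
a=cv2.resize(i[70:230,60:260],None,fx=3.5,fy=3.5,interpolation=2)
cv2.imwrite('pics/c3.png',cv2.convertScaleAbs(a,alpha=1.4))
E
```

```text
7.7 [ 0.59719557 -0.01953337  0.14647297] [ 3.13987046e+00 -4.37813130e-04  1.47782445e+00] [ 0.10974008  0.33015126 -2.61027031]
```

View pics/c3.png

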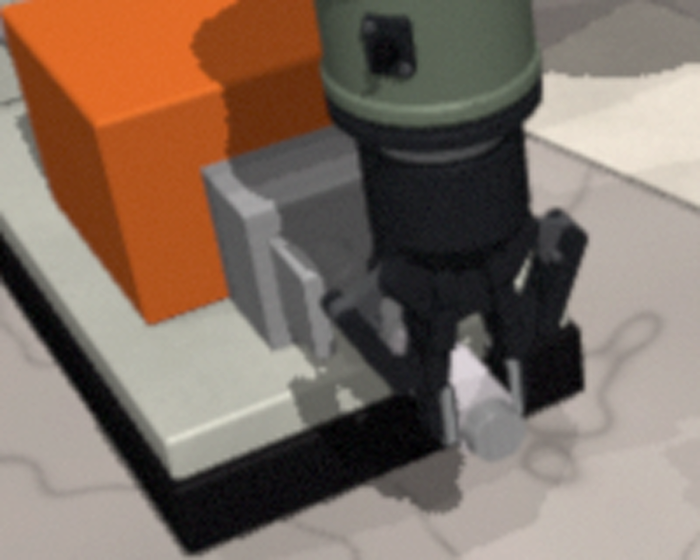

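The gauge is level, with the no-go end toward the camera at crop (495,430) and the go end lined up between the cheeks. Advancing gently.

Emit:
{"op": "move_arm", "data": {
  "moves": [
    [-1.9, -20, 0, 0],
    [-3.7, -40, 0, 0],
    [-4.9, -52, 0, 0],
    [-4.9, -52, 0, 0],
    [-4.9, -52, 0, 0],
    [-4.9, -52, 0, 0]
  ]
}}

```text
clock: 8.55
position: [0.5918, -0.0708, 0.1452]
tool_rot: [-3.141, -0.0, 1.479]
force: [-0.3, 0.3, -2.1]
grip_width: 0.0286
finger_force: 60.7
```

Emit:
{"op": "move_arm", "data": {
  "moves": [
    [-0.4, -4, 0, 0],
    [-0.7, -8, 0, 0],
    [-1.0, -11, 0, 0],
    [-1.3, -14, 0, 0],
    [-1.3, -14, 0, 0]
  ]
}}

```text
clock: 9.18
position: [0.5905, -0.0859, 0.1453]
tool_rot: [3.141, 0.0, 1.477]
force: [0.3, -0.4, -2.0]
grip_width: 0.0286
finger_force: 60.7
```

Emit:
{"op": "move_arm", "data": {
  "moves": [
    [-0.4, -4, 0, 0],
    [-0.7, -8, 0, 0],
    [-1.1, -12, 0, 0],
    [-1.5, -16, 0, 0],
    [-1.5, -16, 0, 0]
  ]
}}

```text
clock: 9.8
position: [0.5889, -0.1021, 0.1453]
tool_rot: [3.141, 0.0, 1.477]
force: [-0.2, -1.2, -2.3]
grip_width: 0.0286
finger_force: 60.7
```

Emit:
{"op": "move_arm", "data": {
  "moves": [
    [-0.4, -4, 0, 0],
    [-0.7, -8, 0, 0],
    [-1.0, -11, 0, 0],
    [-1.3, -14, 0, 0],
    [-1.3, -14, 0, 0]
  ]
}}

```text
clock: 10.42
position: [0.5876, -0.1159, 0.1453]
tool_rot: [-3.142, 0.0, 1.477]
force: [0.1, 0.7, -3.2]
grip_width: 0.0291
finger_force: 60.7
```

Emit:
{"op": "move_arm", "data": {
  "moves": [
    [-0.1, -1, 0, 0],
    [-0.2, -2, 0, 0],
    [-0.3, -3, 0, 0],
    [-0.3, -3, 0, 0]
  ]
}}

```text
clock: 10.92
position: [0.5873, -0.1186, 0.1453]
tool_rot: [-3.142, 0.0, 1.478]
force: [0.2, -0.0, -2.7]
grip_width: 0.0287
finger_force: 60.7
```

Emit:
{"op": "move_arm", "data": {
  "moves": [
    [-0.1, -0.5, 0, 0],
    [-0.1, -1, 0, 0],
    [-0.1, -1.5, 0, 0],
    [-0.1, -1.5, 0, 0]
  ]
}}

```text
clock: 11.42
position: [0.5872, -0.1196, 0.1452]
tool_rot: [-3.141, -0.001, 1.478]
force: [-0.8, 4.7, -2.5]
grip_width: 0.0287
finger_force: 60.8
```

Emit:
{"op": "move_arm", "data": {
  "moves": [
    [0, 0, 0, 0],
    [0, 0, 0, 0],
    [0.5, 5, 0, 0],
    [1.4, 15, 0, 0],
    [2.8, 30, 0, 0],
    [4.2, 45, 0, 0],
    [5.6, 60, 0, 0],
    [7.5, 80, 0, 0],
    [9.4, 100, 0, 0],
    [9.4, 115, 15, 0],
    [9.4, 130, 40, 0],
    [9.4, 140, 55, 0]
  ]
}}

```text
clock: 12.92
position: [0.597, 0.021, 0.2022]
tool_rot: [3.14, -0.0, 1.478]
force: [0.9, 1.2, -2.7]
grip_width: 0.0284
finger_force: 60.7
```

Emit:
{"op": "move_arm", "data": {
  "moves": [
    [-14, 20, 0, 0.18],
    [-28, 40, 0, 0.36],
    [-42, 60, 0, 0.54],
    [-56, 80, 0, 0.72],
    [-70, 100, 0, 0.9],
    [-84, 120, 0, 1.08],
    [-98, 140, 0, 1.26],
    [-112, 160, 0, 1.44],
    [-126, 180, 0, 1.62],
    [-138, 200, 0, 1.8],
    [-142.5, 207.5, 0, 1.933],
    [-142.5, 207.5, 0, 1.933]
  ]
}}

```text
clock: 14.42
position: [0.454, 0.2277, 0.2007]
tool_rot: [-3.142, 0.0, -2.873]
force: [0.0, -0.7, -2.6]
grip_width: 0.0286
finger_force: 60.8
```

Emit:
{"op": "move_arm", "data": {
  "moves": [
    [0, 0, -50, 0],
    [0, 0, -100, 0],
    [0, 0, -140, 0],
    [0, 0, -160, 0],
    [0, 0, -168, 0],
    [0, 0, -172, 0],
    [0, 0, -174, 0],
    [0, 0, -175, 0],
    [0, 0, -176, 0],
    [0, 0, -176, 0],
    [0, 0, -176, 0]
  ]
}}

```text
clock: 15.8
position: [0.4542, 0.2274, 0.0244]
tool_rot: [3.142, 0.0, -2.873]
force: [0.6, -0.6, -2.6]
grip_width: 0.0288
finger_force: 60.7
```

Emit:
{"op": "move_arm", "data": {
  "moves": [
    [0, 0, -1, 0],
    [0, 0, -1.5, 0],
    [0, 0, -2, 0],
    [0, 0, -2, 0]
  ]
}}

```text
clock: 16.3
position: [0.4541, 0.2274, 0.0226]
tool_rot: [-3.142, -0.0, -2.872]
force: [-2.3, -0.8, 6.6]
grip_width: 0.0287
finger_force: 62.1
```

Emit:
{"op": "move_arm", "data": {
  "moves": [
    [0, 0, 0, 0],
    [0, 0, 0, 0],
    [0, 0, 0, 0],
    [0, 0, 0, 0],
    [0, 0, 0, 0],
    [0, 0, 0, 0],
    [0, 0, 0, 0]
  ],
  "gripper": 1
}}

```text
clock: 17.18
position: [0.4541, 0.2274, 0.0223]
tool_rot: [-3.142, -0.0, -2.872]
force: [-0.3, 0.0, 0.2]
grip_width: 0.0852
finger_force: 0.0
```

Emit:
{"op": "move_arm", "data": {
  "moves": [
    [0, 0, 30, 0],
    [0, 0, 80, 0],
    [0, 0, 125, 0],
    [0, 0, 125, -0.18],
    [4, 0, 125, -0.36],
    [8, 0, 125, -0.54],
    [12, 0, 125, -0.72],
    [16, 0, 125, -0.9],
    [16, 3, 125, -1.08],
    [16, 3, 125, -1.26],
    [16, 3, 125, -1.44],
    [16, 3, 125, -1.62]
  ]
}}

```text
clock: 18.68
position: [0.4701, 0.2304, 0.1473]
tool_rot: [-3.142, -0.0, 1.785]
force: [-0.4, 0.5, -0.8]
grip_width: 0.0854
finger_force: 0.0
```

Emit:
{"op": "move_arm", "data": {
  "moves": [
    [0, 0, 0, -0.18],
    [0, 0, 0, -0.36],
    [0, 0, 0, -0.54],
    [0, 0, 0, -0.72],
    [0, 0, 0, -0.9],
    [0, 0, 0, -1.08],
    [0, 0, 0, -1.26],
    [0, 0, 0, -1.44],
    [0, 0, 0, -1.52],
    [0, 0, 0, -1.52],
    [0, 0, 0, -1.52]
  ]
}}

```text
clock: 20.05
position: [0.4701, 0.2305, 0.1473]
tool_rot: [-3.141, 0.0, 0.273]
force: [-0.3, 0.3, -0.2]
grip_width: 0.0856
finger_force: 0.0
```

```bash
python3 - <<'E'
from h import *
import json
s=monitor.observe();i=grab_frame('wrist');cv2.imwrite('pics/w4.png',i)
json.dump({k:np.array(s[k]).tolist() for k in('position','tool_rot','qpos')},open('w4.json','w'))
print(s['clock'],s['position'],s['tool_rot'],s['qpos'])
E
```

```text
20.05 [0.47007638 0.23046136 0.14728996] [-3.14147947e+00  5.43740956e-05  2.72904124e-01] [-1.12200529  0.65037981  0.79749325  1.98216238 -0.65834814  0.78721463
 -1.23614475]
```

View pics/w4.png

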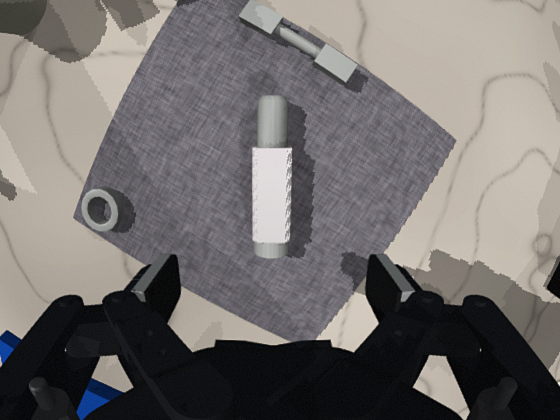

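The gauge lies aligned in the view: grip (272,195), go end up at (272,97), no-go end at (270,255). The specimen and ring are undisturbed.

```bash
python3 - <<'E'
from h import *
import json
s=json.load(open('w4.json'));i=cv2.imread('pics/w4.png')
g=cv2.cvtColor(i,cv2.COLOR_BGR2GRAY);m=((g>205)*255).astype('uint8');m[:,:230]=0;m[:,310:]=0;m[:135]=0;m[260:]=0
m=cv2.morphologyEx(m,cv2.MORPH_OPEN,np.ones((5,5)))
c=max(cv2.findContours(m,0,1)[0],key=cv2.contourArea);r=cv2.minAreaRect(c)
b=cv2.boxPoints(r);P=np.array([onz('wrist',p,.033,s) for p in b]);print('ctr',P.mean(0),[np.linalg.norm(P[k]-P[k-1]) for k in range(4)])
e=P[np.argsort(b[:,1])];a=-(e[2]+e[3]-e[0]-e[1])[:2];y=np.arctan2(a[1],a[0]);print('yaw',y)
o=P.mean(0)[:2]+.020*np.array([np.cos(.27),np.sin(.27)]);print('grasp',o,'shift mm',(o-np.array(s['position'])[:2])*1e3)
E
```

```text
ctr [0.47829233 0.23473784 0.033     ] [np.float64(0.026919272526757246), np.float64(0.07346504622336306), np.float64(0.025107872928884962), np.float64(0.07345640442694097)]
yaw 0.2458825102552967
grasp [0.49756775 0.24007246] shift mm [27.49136956  9.61110616]
```

Emit:
{"op": "move_arm", "data": {
  "moves": [
    [28, 9, -20, 0],
    [28, 9, -60, 0],
    [28, 9, -100, 0],
    [28, 9, -118, 0],
    [28, 9, -125, 0],
    [28, 9, -125, 0],
    [28, 9, -125, 0]
  ]
}}

```text
clock: 20.98
position: [0.4986, 0.2398, 0.0233]
tool_rot: [-3.141, -0.001, 0.271]
force: [0.0, -0.4, 0.1]
grip_width: 0.0851
finger_force: 0.0
```

Emit:
{"op": "move_arm", "data": {
  "moves": [
    [0, 0, 0, 0],
    [0, 0, 0, 0],
    [0, 0, 0, 0],
    [0, 0, 0, 0],
    [0, 0, 0, 0],
    [0, 0, 0, 0],
    [0, 0, 0, 0],
    [0, 0, 0, 0]
  ],
  "gripper": 0,
  "newtons": 60
}}

```text
clock: 21.98
position: [0.4982, 0.2395, 0.0226]
tool_rot: [-3.141, -0.0, 0.271]
force: [-2.4, 0.4, 8.4]
grip_width: 0.0291
finger_force: 59.4
```

Emit:
{"op": "move_arm", "data": {
  "moves": [
    [0, 0, 20, 0],
    [0, 0, 60, 0],
    [0, 0, 110, 0],
    [0, 0, 160, 0],
    [0, 0, 180, 0],
    [0, 0, 180, 0],
    [0, 0, 180, 0]
  ]
}}

```text
clock: 22.85
position: [0.4976, 0.2394, 0.2017]
tool_rot: [3.142, 0.001, 0.271]
force: [-0.3, -0.2, -2.9]
grip_width: 0.0287
finger_force: 60.3
```

Emit:
{"op": "move_arm", "data": {
  "moves": [
    [10, -30, 0, 0.17],
    [22, -70, 0, 0.34],
    [36, -110, 0, 0.51],
    [50, -150, 0, 0.68],
    [64, -190, 0, 0.85],
    [76, -230, 0, 1.02],
    [90, -270, 0, 1.16],
    [95.5, -290.8, 0, 1.207],
    [95.5, -290.8, -25, 1.207],
    [95.5, -290.8, -50, 1.207],
    [95.5, -290.8, -57, 1.207],
    [95.5, -290.8, -57, 1.207]
  ]
}}

```text
clock: 24.35
position: [0.5933, -0.0515, 0.1449]
tool_rot: [-3.14, 0.0, 1.478]
force: [-0.6, 0.3, -1.3]
grip_width: 0.0285
finger_force: 60.1
```

Emit:
{"op": "move_arm", "data": {
  "moves": [
    [-1.1, -12, 0, 0],
    [-2.2, -24, 0, 0],
    [-3.3, -36, 0, 0],
    [-4.2, -46, 0, 0],
    [-4.7, -52, 0, 0],
    [-4.7, -52, 0, 0],
    [-4.7, -52, 0, 0]
  ]
}}

```text
clock: 25.22
position: [0.589, -0.1029, 0.1452]
tool_rot: [-3.141, -0.0, 1.478]
force: [-0.8, -0.4, -2.1]
grip_width: 0.0289
finger_force: 60.1
```

```bash
python3 - <<'E'
from h import *
s=monitor.observe();i=grab_frame('scene');k=grab_frame('wrist');j=grab_frame('top');cv2.imwrite('pics/t5.png',j);cv2.imwrite('pics/w5.png',k)
print(s['clock'],s['position'],s['tool_rot'],s['force'])
a=cv2.resize(i[70:220,80:240],None,fx=2.5,fy=2.5,interpolation=2);b=cv2.resize(j[120:220,330:440],None,fx=3.6,fy=3.6,interpolation=2)[:360];a=a[:360]
cv2.imwrite('pics/c5.png',cv2.convertScaleAbs(np.hstack([a,b]),alpha=1.4))
E
```

```text
25.225 [ 0.58897718 -0.10291004  0.14522099] [-3.14141024e+00 -2.79570592e-04  1.47821216e+00] [-0.76052217 -0.39864367 -2.07932568]
```

View pics/c5.png

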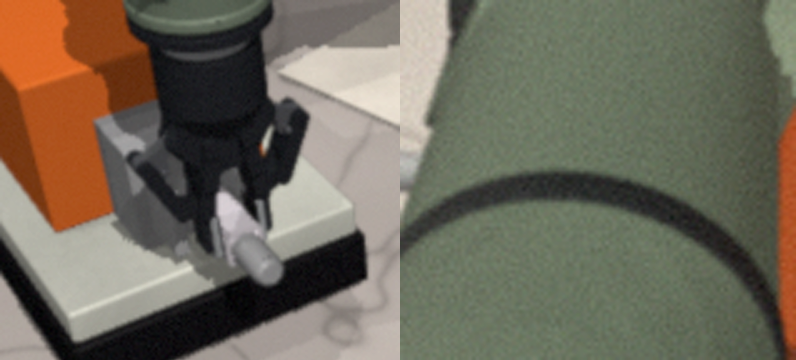

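The no-go end is between the cheeks, with the gauge level and its go end toward the camera at crop (265,262). Pressing gently.

Emit:
{"op": "move_arm", "data": {
  "moves": [
    [-0.2, -2, 0, 0],
    [-0.4, -4, 0, 0],
    [-0.5, -5.5, 0, 0],
    [-0.6, -6.5, 0, 0],
    [-0.6, -6.5, 0, 0]
  ]
}}

```text
clock: 26.0
position: [0.5884, -0.1098, 0.1453]
tool_rot: [-3.142, -0.0, 1.478]
force: [-0.8, 1.8, -3.2]
grip_width: 0.0289
finger_force: 60.2
```

Emit:
{"op": "move_arm", "data": {
  "moves": [
    [0, -0.5, 0, 0],
    [-0.1, -1, 0, 0],
    [-0.1, -1, 0, 0]
  ]
}}

```text
clock: 26.38
position: [0.5883, -0.1098, 0.1452]
tool_rot: [-3.141, -0.001, 1.479]
force: [0.1, 7.5, -1.2]
grip_width: 0.0286
finger_force: 60.3
```

Emit:
{"op": "move_arm", "data": {
  "moves": [
    [0, -0.5, 0, 0],
    [-0.1, -1, 0, 0],
    [-0.1, -1, 0, 0]
  ]
}}

```text
clock: 26.75
position: [0.5883, -0.1099, 0.1452]
tool_rot: [-3.141, -0.002, 1.479]
force: [0.5, 11.2, 0.2]
grip_width: 0.0288
finger_force: 60.4
```

Emit:
{"op": "move_arm", "data": {
  "moves": [
    [0, -0.4, 0, 0],
    [0, -0.4, 0, 0],
    [0, -0.4, 0, 0],
    [0, -0.4, 0, 0],
    [0, -0.4, 0, 0],
    [0, -0.4, 0, 0],
    [0, -0.4, 0, 0],
    [0, -0.4, 0, 0]
  ]
}}

```text
clock: 27.75
position: [0.5883, -0.1099, 0.1452]
tool_rot: [-3.141, -0.003, 1.479]
force: [-0.4, 14.5, 0.5]
grip_width: 0.0286
finger_force: 60.5
```

```bash
python3 - <<'E'
from h import *
s=monitor.observe();k=grab_frame('wrist');j=grab_frame('scene')
print(s['clock'],s['position'],s['force'],s['moment'])
a=cv2.resize(k[150:420,130:430],None,fx=1.8,fy=1.8,interpolation=2);cv2.imwrite('pics/c6.png',a)
E
```

```text
27.75 [ 0.58831945 -0.10991706  0.14517968] [-0.37413876 14.49159627  0.53049535] [ 2.7868203   0.06062828 -0.18566601]
```

View pics/c6.png

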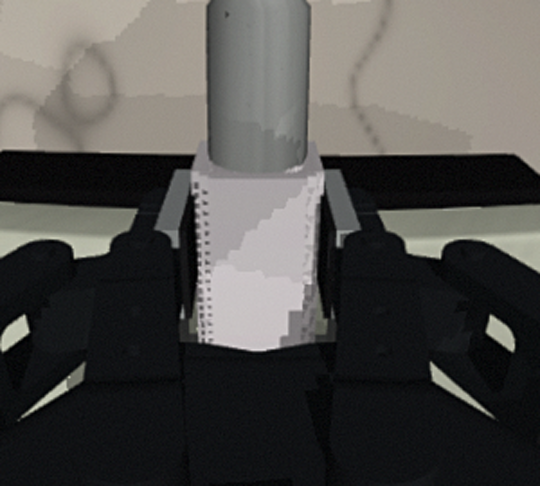

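The gauge is straight in the jaws and refused at 14.5 N. Drawing back and returning to the mat.

Emit:
{"op": "move_arm", "data": {
  "moves": [
    [0.1, 1, 0, 0],
    [0.5, 5, 0, 0],
    [1.9, 20, 0, 0],
    [3.7, 40, 0, 0],
    [5.6, 60, 0, 0],
    [7.5, 80, 0, 0],
    [9.4, 100, 10, 0],
    [9.4, 120, 35, 0],
    [9.4, 135, 55, 0],
    [9.4, 140, 55, 0]
  ]
}}

```text
clock: 29.1
position: [0.5981, 0.0296, 0.2012]
tool_rot: [3.14, -0.001, 1.48]
force: [-0.1, -0.2, -3.1]
grip_width: 0.029
finger_force: 60.3
```

Emit:
{"op": "move_arm", "data": {
  "moves": [
    [-12, 26, 0, -0.15],
    [-24, 52, 0, -0.3],
    [-36, 78, 0, -0.45],
    [-48, 104, 0, -0.6],
    [-60, 130, 0, -0.75],
    [-72, 156, 0, -0.9],
    [-85, 182, 0, -1.05],
    [-95, 204, 0, -1.2],
    [-99.4, 211.7, 0, -1.207],
    [-99.4, 211.7, 0, -1.207],
    [-99.4, 211.7, 0, -1.207]
  ]
}}

```text
clock: 30.48
position: [0.4986, 0.2383, 0.2003]
tool_rot: [3.141, -0.0, 0.271]
force: [-0.9, 0.1, -3.0]
grip_width: 0.029
finger_force: 60.2
```

Emit:
{"op": "move_arm", "data": {
  "moves": [
    [0, 0, -50, 0],
    [0, 0, -100, 0],
    [0, 0, -140, 0],
    [0, 0, -160, 0],
    [0, 0, -168, 0],
    [0, 0, -172, 0],
    [0, 0, -174, 0],
    [0, 0, -175, 0],
    [0, 0, -176, 0],
    [0, 0, -176, 0]
  ]
}}

```text
clock: 31.72
position: [0.4982, 0.2395, 0.0244]
tool_rot: [-3.142, -0.0, 0.271]
force: [-0.2, -0.3, -3.2]
grip_width: 0.0286
finger_force: 60.1
```

Emit:
{"op": "move_arm", "data": {
  "moves": [
    [0, 0, -1, 0],
    [0, 0, -1.5, 0],
    [0, 0, -1.8, 0],
    [0, 0, -1.8, 0]
  ]
}}

```text
clock: 32.22
position: [0.4981, 0.2394, 0.0226]
tool_rot: [-3.141, 0.0, 0.271]
force: [-1.2, -0.3, 4.1]
grip_width: 0.0288
finger_force: 61.0
```

Touching the mat. I'll release and retreat.

Emit:
{"op": "move_arm", "data": {
  "moves": [
    [0, 0, 0, 0],
    [0, 0, 0, 0],
    [0, 0, 0, 0],
    [0, 0, 0, 0],
    [0, 0, 0, 0],
    [0, 0, 0, 0],
    [0, 0, 0, 0]
  ],
  "gripper": 1
}}

```text
clock: 33.1
position: [0.4981, 0.2395, 0.0225]
tool_rot: [-3.142, -0.0, 0.271]
force: [-0.1, 1.5, 0.0]
grip_width: 0.0853
finger_force: 0.0
```

Emit:
{"op": "move_arm", "data": {
  "moves": [
    [0, 0, 20, 0],
    [0, 0, 60, 0],
    [0, 0, 110, 0],
    [0, 0, 160, 0],
    [0, 0, 180, 0],
    [0, 0, 180, 0],
    [0, 0, 180, 0]
  ]
}}

```text
clock: 33.98
position: [0.4977, 0.2394, 0.2024]
tool_rot: [-3.141, 0.0, 0.271]
force: [0.1, 0.1, 0.7]
grip_width: 0.0855
finger_force: 0.0
```

```bash
python3 - <<'E'
from h import *
s=monitor.observe();k=grab_frame('wrist');cv2.imwrite('pics/w7.png',k);print(s['clock'],s['position'])
E
```

```text
33.975 [0.49774203 0.23938131 0.20238951]
```

View pics/w7.png

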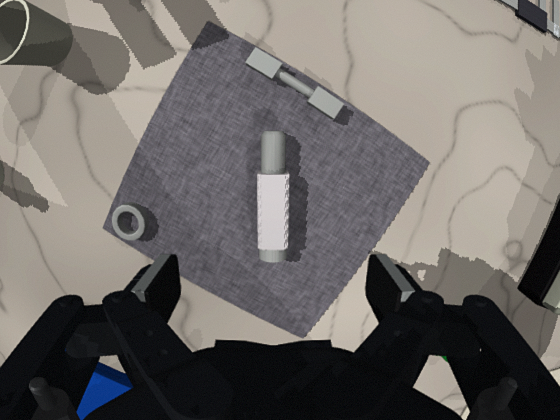

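The gauge lies flat and released at mid-mat (273,210). The ring (128,222) and specimen (295,82) are in place.

```bash
python3 -c "
from workcell import *
print(bot.job_done())"
```

```text
the job is handed in; nothing more can be done
None
```

The job is handed in, with no verdict returned: the go end went fully home, the no-go end was refused at about 14.5 N, and the gauge lies released on the mat with the ring and test piece undisturbed.

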